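# Roll the large capacitor onto the tape line

## Task

Roll the larger of the two capacitors across the repair mat, without picking it up, until it lies at rest along the strip of masking tape, over the middle of the strip. Leave the smaller capacitor where it is.

Things in the scene. Friction and masses are not known exactly. Their poses are not given: they have to be found in the camera images.
- large_center (a point): Centre of the larger capacitor: black cylinder, 45 mm in diameter, 90 mm long, about 190 g (terminals on one end stand out 6 mm), lying on the mat 110 to 190 mm left or right of the tape, level with its middle and nearly parallel to it, the way clear. x: its axis; y and z turn as it rolls. Centre 22.5 mm above the mat. Pushed slowly it rolls; the mat's resistance stops it soon after.
- small_center (a point): Centre of the smaller capacitor, a bystander of the same make, 30 mm in diameter and 50 mm long, lying on its side on the mat on the other side of the tape strip. Its x axis is the cylinder's axis.
- tape: Strip of pale masking tape stuck flat on the blue mat (of no thickness to speak of), 150 mm long and 14 mm wide: the mark. Origin at its middle, on the top of the mat, which is 4 mm above the table. x along the strip, y across it (the rolling direction), z up.
There are look-alikes about, which are no part of the job. Leave any blue or turquoise look-alike of the part that bears large_center alone.

How it is judged:
By the outcome, as a careful person would: the job done as asked, in the order asked, and still so for the second after the job is handed in, with the robot touching nothing.
It also fails if it takes over 34 s, if anything falls off the work surface, if the arm or the gripper's body presses on something with over 40 N, if the wrist force passes 120 N, or if a joint passes its speed limit or range.

## Robot

A 7-joint arm with a two-finger parallel gripper is mounted at the origin on the work surface. World frame = base frame: x ahead of the robot, y to its left, z up, the work surface at z = 0. Lengths are in mm, angles in rad, forces in N, time in s.
With the tool pointing down it reaches from about 400 to 875 mm from the base axis. Payload 4.4 kg.
Tool frame: the origin (TCP) lies at the very end of the fingers, on their centre line; the grasp point (between the pads) lies 19 mm behind it; z points along the fingers, y is the line along which they close (so a half turn about z gives the same grasp; the last joint's range is limited). The gripper opens to 85 mm and grips with 20 to 120 N. Pads are 22 mm wide; open, the fingers measure 114 mm over their backs; the gripper's body (76 mm by 85 mm) begins 54 mm behind the grasp point. The pads swing forward as they close: fully open they stand 13 mm farther back than shut.
Start: joints at [1.248, 0.628, 0.038, 1.517, -0.027, 0.996, -0.02], TCP at [165.119, -628.692, 231.313] pointing down, gripper open.
Joint ranges: [-3.06, 3.06], [-0.37, 2.12], [-1.25, 1.32], [0.18, 2.47], [-1.1, 4.24], [0.23, 1.98], [-2.94, 2.94]. Speed limits (rad/s): [2.57, 2.57, 3.14, 3.14, 3.14, 3.14, 3.14].

## Interface

Orientations are given as a unit quaternion [x, y, z, w].
In Python, from plant import telemetry, capture, manip gives the robot as it stands.
- The arm moves only by the tool move_arm, never from a script. Its argument "increments" is a list of rows, each an object with "xyz": the shift along the tool's x, y, z normalised to -1 to 1, where 1 is 400 mm, a list of three; "turn": the turn about the tool's z normalised to -1 to 1, where 1 is pi rad; "claw": the closure, from -1 (fully open) to 1 (shut). A call has 1 to 10 rows; each row shifts and turns the commanded pose from where the row before left it, along the tool's axes as they then stand; what a row does not reach is not made up. A row lasts 1/8 s, in which the tool goes at most 62.5 mm and 10.7 degrees, less where a joint would pass 70% of its speed; a pose out of reach is approached as far as the arm can. A call with a number of a shift or a turn outside -1 to 1 is refused whole. A call with a gripper value outside its range is refused whole. The fingers move at their own pace and stop on an object; the grip force is fixed at half the most. Time passes only in rows, so rows that do not move let the fingers close. It gives the time, the measured TCP pose, the force, the opening and the grip force at its end, in the units of the state.
- telemetry.observe(): the state, without advancing time (a new reading comes with each control period).
- capture(name): name is "scene" or "top"; returns a dict with "color" (420x560x3 uint8, red, green, blue), "K" (3x3 intrinsics, pixels), "k1" (the pictures are not rectified: a ray, as slopes to the right and down, at radius r is drawn at 1 + k1 r^2 times it, then the intrinsics apply), "world_to_cam" (4x4, takes a point from world to camera coordinates). Camera axes: x right, y down, z forward; pixel columns grow to the right and rows downward; lengths in mm; the calibration is good to about 2 mm. A picture is of the moment at which its call begins. There is no depth.
- manip.sign_off(): hands the job in; it is judged then, once.
The state is a dict: "clock": time; "joint_positions": joint angles; "dq": joint speeds; "joint_torque": joint torques, N m; "tool_pos": TCP position; "eef_rot": TCP orientation; "force": force on the tool from outside, world axes, zero at the start; "moment": the same for the moment, N m; "finger_gap": finger opening in mm; "gripper_force": force on a finger pad.
Only numpy, scipy, OpenCV 4.12 (cv2) and the standard library are available. Lean on these libraries where they do the work, as an engineer would, in place of code of your own. Each camera call takes 0.05 s, during which the arm holds its last target. There are 200 camera calls.

## Working session

There is one attempt and no reset: what is moved stays moved. The work goes in short steps, Python scripts to look and compute and a tool call to move; the robot and the scene stay as the last step left them, time stands still between calls to the robot, and variables do not carry over. Pictures are saved under pics/ and viewed, at most 10 in all, crops included, and the job is handed in when it is done.

Besides the shell and the picture viewer there is one more tool, called after "Call:" in YAML: its name, and indented under it one key for each argument. move_arm: Moves the arm, as the interface text tells. Its arguments: {"type":"object","properties":{"increments":{"type":"array"}},"required":["increments"]}

```bash
mkdir -p pics; cat > h.py <<'E'
import numpy as np, cv2
from plant import telemetry, capture, manip
def grab(n,tag):
    c=capture(n); cv2.imwrite(f'pics/{tag}.png',c['color'][:,:,::-1]); np.savez(f'{tag}.npz',**c); return c
def load(tag): return dict(np.load(f'{tag}.npz'))
def ray(c,px):
    K=c['K'];k1=float(c['k1']);T=c['world_to_cam']
    d=np.array([(px[0]-K[0,2])/K[0,0],(px[1]-K[1,2])/K[1,1]]);u=d.copy()
    for _ in range(20): u=d/(1+k1*(u@u))
    R=T[:3,:3];return -R.T@T[:3,3],R.T@np.array([u[0],u[1],1])
def onz(c,px,z):
    o,d=ray(c,px);return o+d*(z-o[2])/d[2]
E
python3 - <<'E'
from h import *
a=grab('top','top1');b=grab('scene','scene1')
for c in(a,b):
    T=c['world_to_cam'];print((-T[:3,:3].T@T[:3,3]).round(),c['k1'])
print(telemetry.observe())
E
```

```text
[ 270. -144. 1184.] -0.12635568017027965
[1211. -326.  940.] 0.04478513701644502
{'clock': 0.1, 'joint_positions': array([ 1.24818974,  0.6292616 ,  0.03846344,  1.51828852, -0.02698605,
        0.99629886, -0.01998012]), 'dq': array([-1.44681729e-04, -5.23892717e-04,  2.46176620e-04, -9.04422753e-04,
       -6.59524423e-05,  9.15292886e-05, -8.62923759e-04]), 'joint_torque': array([ 3.05678666e-03, -5.64530432e+01,  1.23096909e+00, -1.93971795e+01,
        1.14339305e-02,  5.44371127e-03,  3.67380153e-06]), 'tool_pos': array([ 164.96470727, -628.12691748,  230.46966928]), 'eef_rot': array([ 9.91766482e-01,  1.28056592e-01, -1.31632481e-04, -8.58888496e-04]), 'force': array([ 0.77395006, -1.29510037,  0.20895069]), 'moment': array([-0.03503463,  0.00263343, -0.04026582]), 'gripper_force': 0.0, 'finger_gap': 85.31904861258084}
```

View pics/top1.png

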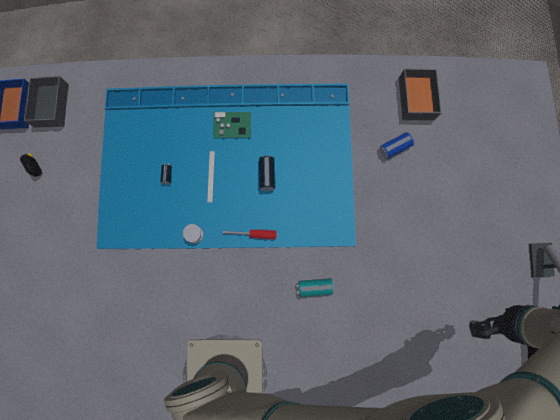

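View pics/scene1.png

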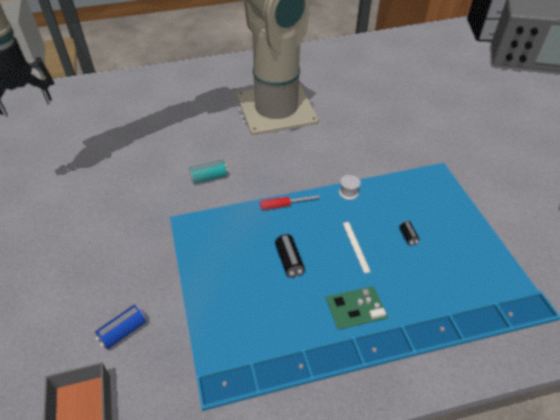

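The top view shows the black capacitors at (267,174), the larger, and (166,174), the smaller. The tape is at (211,176). The blue (396,146) and turquoise (314,288) cylinders are look-alikes off the mat. The large black one at (267,174) fits: it is black, on the mat and level with the tape's middle.

```bash
cat >> h.py <<'E'
def inmask(c,box):
    # not-blue pixels (against the mat) within box x0,y0,x1,y1 -> largest contour
    h=cv2.cvtColor(c['color'],cv2.COLOR_RGB2HSV);m=((h[...,1]<130)|(h[...,2]<90)).astype(np.uint8)
    n=np.zeros_like(m);x0,y0,x1,y1=box;n[y0:y1,x0:x1]=m[y0:y1,x0:x1]
    k=max(cv2.findContours(n,0,1)[0],key=cv2.contourArea)[:,0,:].astype(float);return k
def ground(c,box,z):
    k=inmask(c,box);p=np.array([onz(c,q,z)[:2] for q in k],np.float32)
    (cx,cy),(w,h),a=cv2.minAreaRect(p);B=cv2.boxPoints(((cx,cy),(w,h),a));e=[B[1]-B[0],B[2]-B[1]];e=max(e,key=np.linalg.norm)
    if e[0]<0:e=-e
    return np.round([cx,cy,w,h,np.degrees(np.arctan2(e[1],e[0]))],1)
E
python3 - <<'E'
from h import *
a=load('top1');b=load('scene1')
print('tape',ground(a,(200,142,222,212),4),ground(b,(335,215,380,277),4))
for z in (4,26.5): print('large',z,ground(a,(250,145,285,205),z),ground(b,(268,226,312,285),z))
print('small',ground(a,(155,155,180,195),19),ground(b,(395,215,425,250),19))
print('tape ends px',inmask(a,(200,142,222,212)).min(0),inmask(a,(200,142,222,212)).max(0))
print('driver',ground(a,(215,222,285,245),10),'pcb',ground(a,(208,106,258,141),8))
i=np.hstack([cv2.resize(a['color'][140:215,150:290],(560,300)),cv2.resize(b['color'][215:290,260:330],(240,300))])
cv2.imwrite('pics/crop1.png',i[:,:,::-1])
E
```

```text
tape [558.7  38.5  16.2 151.3  -1.8] [560.3  42.3  20.6 156.6  -2. ]
large 4 [ 5.676e+02 -1.229e+02  4.320e+01  1.039e+02 -4.000e-01] [ 543.9 -114.8  121.1   44.3    1. ]
large 26.5 [ 5.619e+02 -1.233e+02  4.240e+01  1.019e+02 -4.000e-01] [ 559.9 -119.8  118.2   43.2    1. ]
small [566.9 165.8  29.4  59.   -1. ] [565.9 169.3  31.3  71.5  -1.6]
tape ends px [207. 151.] [214. 202.]
driver [393.5 -72.7 152.1  27.6  85.1] pcb [713.6 -22.3 108.   78.   89. ]
```

View pics/crop1.png

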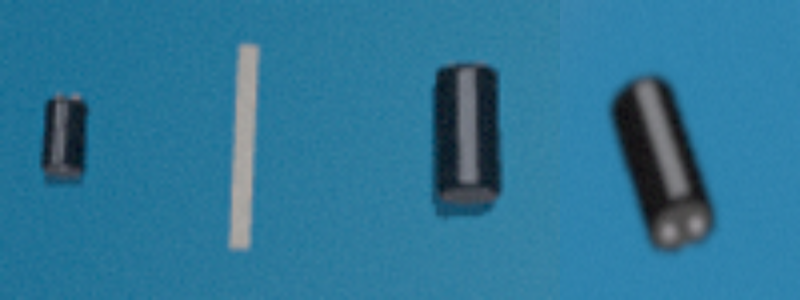

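The crop shows the larger black capacitor at crop (467,130), its terminals at the far (+x) end, clearly larger than the bystander at (65,137). I will roll it about +160 mm in y, pushing with two part-open fingers set square to the tape.

Call:
move_arm:
  increments:
    - {"xyz":[0.1,-0.066,0],"turn":0,"claw":-0.4}
    - {"xyz":[0.1,-0.066,0],"turn":0,"claw":-0.4}
    - {"xyz":[0.1,-0.066,0],"turn":0,"claw":-0.4}
    - {"xyz":[0.1,-0.066,0],"turn":0,"claw":-0.4}
    - {"xyz":[0.1,-0.066,0],"turn":0,"claw":-0.4}
    - {"xyz":[0.1,-0.066,0],"turn":0,"claw":-0.4}
    - {"xyz":[0.1,-0.066,0],"turn":0,"claw":-0.4}
    - {"xyz":[0.1,-0.066,0],"turn":0,"claw":-0.4}
    - {"xyz":[0.1,-0.066,0],"turn":0,"claw":-0.4}
    - {"xyz":[0.1,-0.066,0],"turn":0,"claw":-0.4}

```text
clock: 1.35
tool_pos: [485.7, -270.4, 231.0]
eef_rot: [0.992, 0.128, -0.0, -0.0]
force: [0.5, 0.1, -0.2]
finger_gap: 60.0
gripper_force: 0.0
```

```bash
python3 - <<'E'
from h import *
a=load('top1')
for n,p in dict(top_far=(266.8,156.3),top_near=(267.2,187)).items(): print(n,onz(a,p,49).round(1))
E
```

```text
top_far [ 602.5 -125.    49. ]
top_near [ 514.8 -125.3   49. ]
```

Call:
move_arm:
  increments:
    - {"xyz":[0.114,-0.074,0],"turn":0,"claw":-0.4}
    - {"xyz":[0.114,-0.074,0],"turn":0,"claw":-0.4}
    - {"xyz":[0,0,0],"turn":-0.051,"claw":-0.4}
    - {"xyz":[0,0,0],"turn":-0.051,"claw":-0.4}
    - {"xyz":[0,0,0],"turn":-0.051,"claw":-0.4}
    - {"xyz":[0,0,0],"turn":-0.051,"claw":-0.4}
    - {"xyz":[0,0,0],"turn":-0.051,"claw":-0.4}
    - {"xyz":[0,0,0],"turn":-0.051,"claw":-0.4}
    - {"xyz":[0,0,0],"turn":-0.051,"claw":-0.4}
    - {"xyz":[0,0,0],"turn":-0.051,"claw":-0.4}

```text
clock: 2.6
tool_pos: [557.7, -191.3, 230.9]
eef_rot: [0.717, 0.697, -0.0, -0.0]
force: [-0.0, -0.6, -0.0]
finger_gap: 59.6
gripper_force: 0.0
```

Call:
move_arm:
  increments:
    - {"xyz":[0,0,0.1],"turn":0,"claw":-0.4}
    - {"xyz":[0,0,0.1],"turn":0,"claw":-0.4}
    - {"xyz":[0,0,0.1],"turn":0,"claw":-0.4}
    - {"xyz":[0,0,0.1],"turn":0,"claw":-0.4}
    - {"xyz":[0,0,0.07],"turn":0,"claw":-0.4}
    - {"xyz":[0,0,0.04],"turn":0,"claw":-0.4}
    - {"xyz":[0,0,0.03],"turn":0,"claw":-0.4}
    - {"xyz":[0,0,0],"turn":0,"claw":-0.4}

```text
clock: 3.6
tool_pos: [558.0, -191.3, 15.1]
eef_rot: [0.718, 0.696, -0.0, -0.0]
force: [0.3, 0.2, -0.4]
finger_gap: 59.5
gripper_force: 0.0
```

```bash
python3 - <<'E'
from h import *
a=grab('top','top2');b=grab('scene','scene2')
i=np.hstack([cv2.resize(a['color'][130:230,220:320],(400,400)),cv2.resize(b['color'][190:290,230:330],(400,400))])
cv2.imwrite('pics/crop2.png',i[:,:,::-1])
E
```

```text
(no output)
```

View pics/crop2.png

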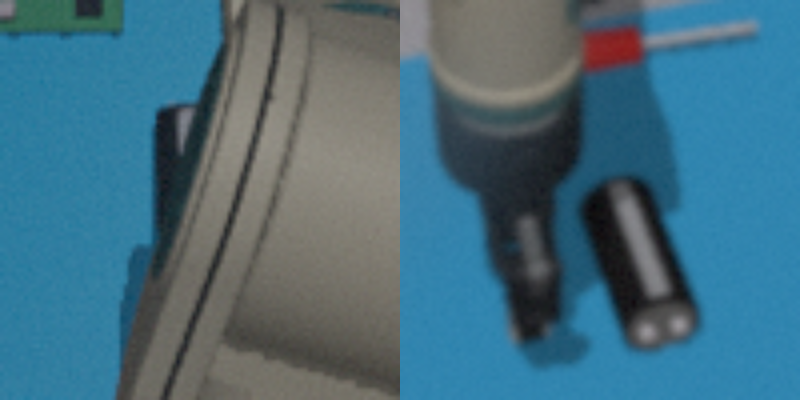

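The scene half of the crop shows the fingers at crop (535,280), standing behind the capacitor at (645,265) with a clear gap. Next is a slow push.

Call:
move_arm:
  increments:
    - {"xyz":[0.02,0,0],"turn":0,"claw":-0.4}
    - {"xyz":[0.02,0,0],"turn":0,"claw":-0.4}
    - {"xyz":[0.015,0,0],"turn":0,"claw":-0.4}
    - {"xyz":[0.01,0,0],"turn":0,"claw":-0.4}
    - {"xyz":[0.01,0,0],"turn":0,"claw":-0.4}
    - {"xyz":[0.01,0,0],"turn":0,"claw":-0.4}
    - {"xyz":[0.01,0,0],"turn":0,"claw":-0.4}
    - {"xyz":[0.01,0,0],"turn":0,"claw":-0.4}
    - {"xyz":[0.01,0,0],"turn":0,"claw":-0.4}
    - {"xyz":[0.01,0,0],"turn":0,"claw":-0.4}

```text
clock: 4.95
tool_pos: [559.8, -141.1, 15.3]
eef_rot: [0.718, 0.696, 0.0, -0.0]
force: [0.0, 0.1, 0.4]
finger_gap: 59.5
gripper_force: 0.1
```

```bash
cat >> h.py <<'E'
def capbox(c):
    # scene view: dark blob's front-end (terminals) etc. left to crop; track via light stripe-free dark mask
    pass
E
python3 - <<'E'
from h import *
b=grab('scene','scene3')
for _ in range(1): c=grab('scene','scene4')
d=cv2.absdiff(b['color'],c['color'])[200:300,230:420].mean();print('diff',d)
i=np.hstack([cv2.resize(load('scene2')['color'][190:290,230:330],(400,400)),cv2.resize(c['color'][190:290,230:330],(400,400))])
cv2.imwrite('pics/crop3.png',i[:,:,::-1])
E
```

```text
diff 2.5157543859649123
```

View pics/crop3.png

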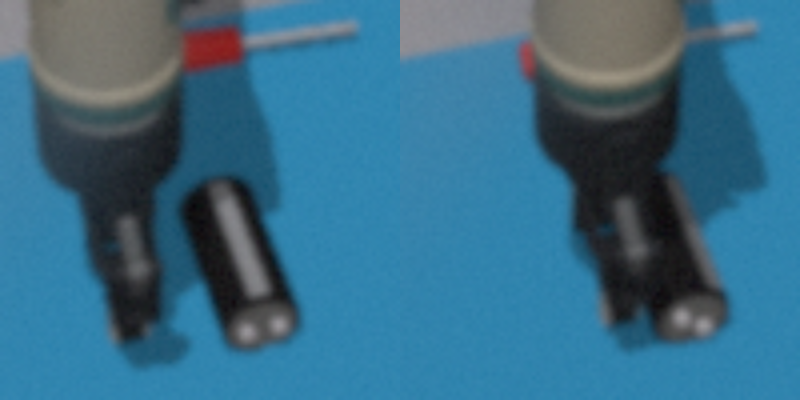

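The fingers at crop (625,280) are now against the capacitor. Its end face moved from crop (263,325) to (290,318), with the stripe turned, so it is rolling.

```bash
python3 - <<'E'
from h import *
c=load('scene4')
for p in ((295.75,271.25),(302.5,269.5)): print(onz(c,p,26.5).round(1))
print(telemetry.observe()['tool_pos'])
E
```

```text
[ 607.6 -117.8   26.5]
[ 606.9 -102.2   26.5]
[ 559.83833485 -140.5160508    15.33987815]
```

Call:
move_arm:
  increments:
    - {"xyz":[0.01,0,0],"turn":0,"claw":-0.4}
    - {"xyz":[0.01,0,0],"turn":0,"claw":-0.4}
    - {"xyz":[0.01,0,0],"turn":0,"claw":-0.4}
    - {"xyz":[0.01,0,0],"turn":0,"claw":-0.4}
    - {"xyz":[0.01,0,0],"turn":0,"claw":-0.4}
    - {"xyz":[0.01,0,0],"turn":0,"claw":-0.4}
    - {"xyz":[0.01,0,0],"turn":0,"claw":-0.4}
    - {"xyz":[0.01,0,0],"turn":0,"claw":-0.4}
    - {"xyz":[0.01,0,0],"turn":0,"claw":-0.4}
    - {"xyz":[0.01,0,0],"turn":0,"claw":-0.4}

```text
clock: 6.3
tool_pos: [561.1, -101.1, 15.3]
eef_rot: [0.718, 0.696, 0.0, 0.0]
force: [-0.1, -0.4, 0.7]
finger_gap: 59.8
gripper_force: 0.1
```

Call:
move_arm:
  increments:
    - {"xyz":[0.01,0,0],"turn":0,"claw":-0.4}
    - {"xyz":[0.01,0,0],"turn":0,"claw":-0.4}
    - {"xyz":[0.01,0,0],"turn":0,"claw":-0.4}
    - {"xyz":[0.01,0,0],"turn":0,"claw":-0.4}
    - {"xyz":[0.01,0,0],"turn":0,"claw":-0.4}
    - {"xyz":[0.01,0,0],"turn":0,"claw":-0.4}
    - {"xyz":[0.01,0,0],"turn":0,"claw":-0.4}
    - {"xyz":[0.01,0,0],"turn":0,"claw":-0.4}
    - {"xyz":[0.01,0,0],"turn":0,"claw":-0.4}
    - {"xyz":[0.01,0,0],"turn":0,"claw":-0.4}

```text
clock: 7.55
tool_pos: [562.4, -61.2, 15.3]
eef_rot: [0.718, 0.696, 0.0, 0.0]
force: [-0.1, -1.0, 0.4]
finger_gap: 60.0
gripper_force: 0.1
```

Call:
move_arm:
  increments:
    - {"xyz":[0.01,0,0],"turn":0,"claw":-0.4}
    - {"xyz":[0.01,0,0],"turn":0,"claw":-0.4}
    - {"xyz":[0.01,0,0],"turn":0,"claw":-0.4}
    - {"xyz":[0.01,0,0],"turn":0,"claw":-0.4}
    - {"xyz":[0.01,0,0],"turn":0,"claw":-0.4}
    - {"xyz":[0.008,0,0],"turn":0,"claw":-0.4}
    - {"xyz":[0.006,0,0],"turn":0,"claw":-0.4}
    - {"xyz":[0.004,0,0],"turn":0,"claw":-0.4}
    - {"xyz":[0,0,0],"turn":0,"claw":-0.4}
    - {"xyz":[0,0,0],"turn":0,"claw":-0.4}

```text
clock: 8.8
tool_pos: [563.2, -34.4, 15.3]
eef_rot: [0.718, 0.696, -0.0, 0.0]
force: [0.8, 0.2, -0.1]
finger_gap: 59.9
gripper_force: 0.0
```

```bash
python3 - <<'E'
from h import *
b=grab('scene','scene5');a=grab('top','top5')
i=np.hstack([cv2.resize(b['color'][190:290,300:400],(400,400)),cv2.resize(a['color'][130:230,160:260],(400,400))])
cv2.imwrite('pics/crop5.png',i[:,:,::-1])
E
```

```text
(no output)
```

View pics/crop5.png

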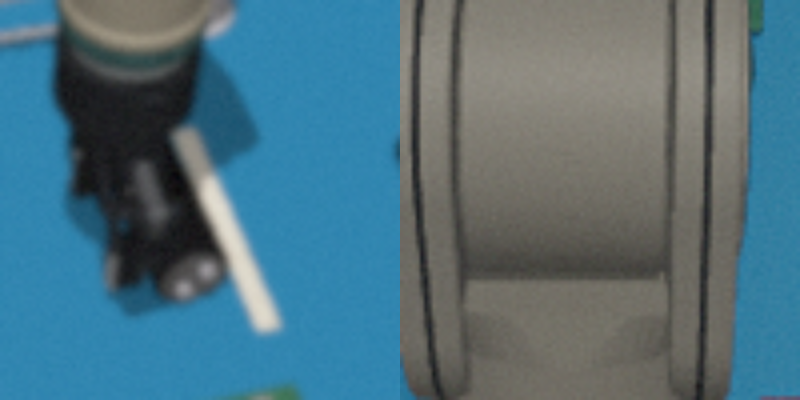

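The end face is at crop (195,275), scene px (348.8,258.8), just short of the tape on the robot's right side. The tape's bottom end is at crop (268,328).

```bash
python3 - <<'E'
from h import *
c=load('scene5')
for p in ((348.75,258.75),): print(onz(c,p,26.5).round(1))
for p in ((367,272),(345.5,222.5)): print(onz(c,p,4).round(1))
E
```

```text
[605.8   5.7  26.5]
[635.5  40.    4. ]
[486.9  44.8   4. ]
```

Call:
move_arm:
  increments:
    - {"xyz":[0.01,0,0],"turn":0,"claw":-0.4}
    - {"xyz":[0.01,0,0],"turn":0,"claw":-0.4}
    - {"xyz":[0.01,0,0],"turn":0,"claw":-0.4}
    - {"xyz":[0.01,0,0],"turn":0,"claw":-0.4}
    - {"xyz":[0.01,0,0],"turn":0,"claw":-0.4}
    - {"xyz":[0.01,0,0],"turn":0,"claw":-0.4}
    - {"xyz":[0.008,0,0],"turn":0,"claw":-0.4}
    - {"xyz":[0.006,0,0],"turn":0,"claw":-0.4}
    - {"xyz":[0.006,0,0],"turn":0,"claw":-0.4}
    - {"xyz":[0.004,0,0],"turn":0,"claw":-0.4}

```text
clock: 10.15
tool_pos: [564.3, -0.5, 15.3]
eef_rot: [0.718, 0.696, 0.0, 0.0]
force: [-0.2, 0.3, -0.0]
finger_gap: 59.7
gripper_force: 0.0
```

Call:
move_arm:
  increments:
    - {"xyz":[0,0,0],"turn":0,"claw":-0.4}
    - {"xyz":[-0.02,0,0],"turn":0,"claw":-0.4}
    - {"xyz":[-0.1,0,0],"turn":0,"claw":-0.4}
    - {"xyz":[-0.15,0,0],"turn":0,"claw":-0.4}
    - {"xyz":[-0.15,0,0],"turn":0,"claw":-0.4}
    - {"xyz":[-0.02,0,0],"turn":0,"claw":-0.4}
    - {"xyz":[0,0,0],"turn":0,"claw":-0.4}

```text
clock: 11.02
tool_pos: [558.2, -177.6, 15.2]
eef_rot: [0.719, 0.695, 0.0, -0.0]
force: [-0.6, 0.8, 0.2]
finger_gap: 59.6
gripper_force: 0.0
```

```bash
python3 - <<'E'
from h import *
b=grab('scene','scene6');a=grab('top','top6')
i=np.hstack([cv2.resize(b['color'][190:290,300:400],(400,400)),cv2.resize(a['color'][130:230,160:260],(400,400))])
cv2.imwrite('pics/crop6.png',i[:,:,::-1])
E
```

```text
(no output)
```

View pics/crop6.png

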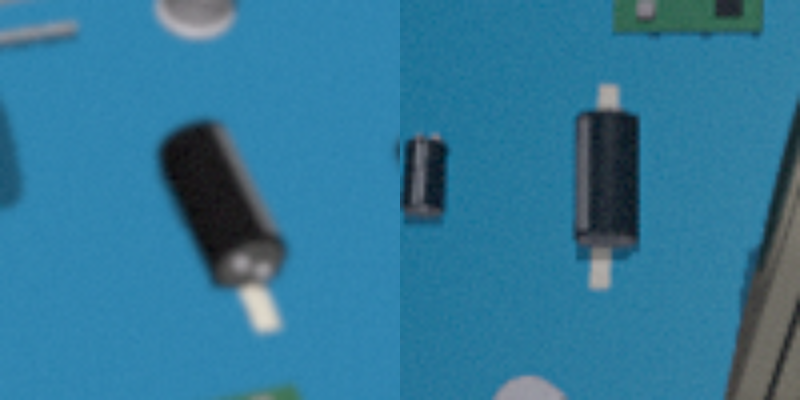

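The capacitor lies over the tape at top crop (607,178), with tape showing at both ends at (609,97) and (600,270). In the scene view its end face is at (250,260). Measuring the residual offset next.

```bash
python3 - <<'E'
from h import *
a=load('top6');b=load('scene6')
# cap side edges (max-width plane z~27) and top end edges z=49, from dark mask rows
h=cv2.cvtColor(a['color'],cv2.COLOR_RGB2HSV);m=h[...,2]<100
for r in (162,170,178,186):
    x=np.where(m[r,195:225])[0]+195; q=(x.min()+x.max())/2
    print(r,x.min(),x.max(),onz(a,(q,r),26.5).round(1))
print('tape before',ground(load('top1'),(200,142,222,212),4))
for r in (130+112/4,130+237/4): print(onz(a,(211.75,r),49).round(1))
print('scene face',onz(b,(300+250/4,190+260/4),26.5).round(1))
print('small',ground(a,(155,155,180,195),19))
E
```

```text
162 204 219 [594.7  32.9  26.5]
170 204 219 [571.2  32.6  26.5]
178 204 219 [547.9  32.2  26.5]
186 204 219 [524.8  31.9  26.5]
tape before [558.7  38.5  16.2 151.3  -1.8]
[600.   28.9  49. ]
[510.7  27.7  49. ]
scene face [603.9  38.9  26.5]
small [566.9 165.8  29.4  59.   -1. ]
```

The top view puts it about 5 mm short and the scene view about 2.5 mm short, so I will give it a slow nudge of about 4.5 mm.

Call:
move_arm:
  increments:
    - {"xyz":[0.1,0,0],"turn":0,"claw":-0.4}
    - {"xyz":[0.15,0,0],"turn":0,"claw":-0.4}
    - {"xyz":[0.13,0,0],"turn":0,"claw":-0.4}
    - {"xyz":[0.03,0,0],"turn":0,"claw":-0.4}
    - {"xyz":[0.014,0,0],"turn":0,"claw":-0.4}
    - {"xyz":[0.005,0,0],"turn":0,"claw":-0.4}
    - {"xyz":[0.005,0,0],"turn":0,"claw":-0.4}
    - {"xyz":[0.005,0,0],"turn":0,"claw":-0.4}
    - {"xyz":[0.005,0,0],"turn":0,"claw":-0.4}
    - {"xyz":[0.005,0,0],"turn":0,"claw":-0.4}

```text
clock: 12.38
tool_pos: [564.4, 2.8, 15.4]
eef_rot: [0.719, 0.695, -0.0, 0.0]
force: [0.5, -0.2, -0.0]
finger_gap: 59.9
gripper_force: 0.2
```

Call:
move_arm:
  increments:
    - {"xyz":[0.004,0,0],"turn":0,"claw":-0.4}
    - {"xyz":[0.002,0,0],"turn":0,"claw":-0.4}
    - {"xyz":[0,0,0],"turn":0,"claw":-0.4}
    - {"xyz":[-0.02,0,0],"turn":0,"claw":-0.4}
    - {"xyz":[-0.1,0,0],"turn":0,"claw":-0.4}
    - {"xyz":[-0.15,0,0],"turn":0,"claw":-0.4}
    - {"xyz":[-0.15,0,0],"turn":0,"claw":-0.4}
    - {"xyz":[-0.04,0,0],"turn":0,"claw":-0.4}
    - {"xyz":[0,0,0],"turn":0,"claw":-0.4}

```text
clock: 13.5
tool_pos: [558.0, -180.5, 15.2]
eef_rot: [0.72, 0.694, -0.0, 0.0]
force: [-0.3, 0.5, -0.5]
finger_gap: 59.9
gripper_force: 0.0
```

```bash
python3 - <<'E'
from h import *
b=grab('scene','scene7');a=grab('top','top7')
for t in('top6','top7'):
    c=load(t);g=c['color'].astype(float).max(2);o=[]
    for r in range(162,187,3):
        # sub-pixel half-level crossings
        p=g[r];th=(p[196:201].mean()+p[208:216].min())/2
        L=next(i for i in range(198,212) if p[i+1]<th);R=next(i for i in range(226,212,-1) if p[i-1]<th)
        l=L+(p[L]-th)/(p[L]-p[L+1]);q=R-(p[R]-th)/(p[R]-p[R-1]);o.append(onz(c,((l+q)/2,r),26.5)[:2])
    o=np.array(o);print(t,o.mean(0).round(1),'deg',np.degrees(np.polyfit(o[:,0],o[:,1],1)[0]).round(2))
    for n,bx in dict(far=(205,150,218,156),near=(205,194,216,203)).items():
        k=inmask(c,bx);print(n,onz(c,k.mean(0),4).round(1)[:2])
i=np.hstack([cv2.resize(b['color'][190:290,300:400],(400,400)),cv2.resize(a['color'][130:230,160:260],(400,400))])
cv2.imwrite('pics/crop7.png',i[:,:,::-1])
E
```

```text
top6 [559.7  32.4] deg 0.76
far [627.8  36.3]
near [495.8  40.6]
top7 [559.7  37.3] deg 0.22
far [627.8  36.3]
near [495.8  40.6]
```

View pics/crop7.png

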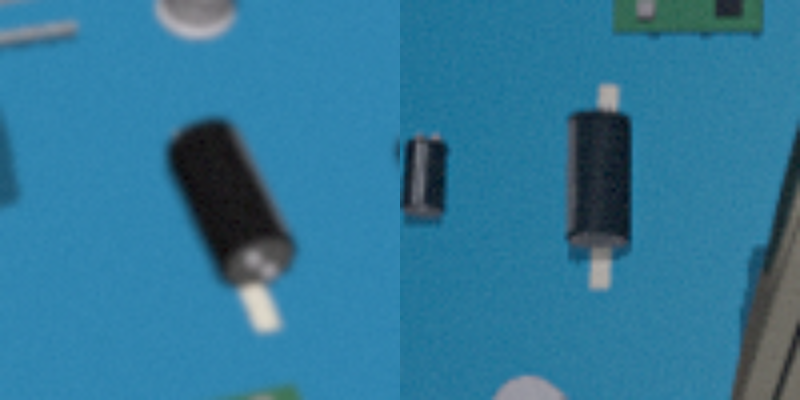

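The capacitor is over the strip's middle: its centre is at y = 37.3 and the tape's at about 38.4. It is parallel to the tape within about 2°, the small capacitor has not moved, and the arm is clear. Handing in.

```bash
python3 -c "
from h import *
print(manip.sign_off())"
```

```text
the job is handed in; nothing more can be done
None
```

I rolled the larger capacitor onto the middle of the tape strip, about 1 mm off centre and within about 2° of parallel; the smaller one was not touched, and the job was handed in at about 13.6 s (no verdict was returned).

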